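# Space the next glued base board on the drying stack

## Robot

A 6-joint arm with a two-finger parallel gripper is mounted at the origin on the work surface. World frame = base frame: x ahead of the robot, y to its left, z up, the work surface at z = 0. Lengths are in m, angles in rad, forces in N, time in s.
With the tool pointing down it reaches from about 0.35 to 1 m from the base axis. Payload 7.1 kg.
Tool frame: the origin (TCP) lies between the finger pads; the fingertips stand 22 mm ahead of it and the grasp point (between the pads) lies 3 mm ahead of it (robot.tcp_to_tips is the z of the fingertips in the tool frame, in m); z points along the fingers, y is the direction in which the jaws open and shut (so a half turn about z gives the same grasp; the last joint's range is limited). The gripper opens to 85 mm and grips with 20 to 120 N. Pads are 22 mm wide; open, the fingers measure 114 mm over their backs; the gripper's body (76 mm by 85 mm) begins 54 mm behind the grasp point. The pads swing forward as they close: fully open they stand 13 mm farther back than shut.
Start: joints at [1.325, 0.423, 1.63, -0, 1.089, -0.019], TCP at [0.141, 0.609, 0.253] pointing down, gripper open.
Joint ranges: [-3, 3], [-0.9, 2.11], [0.09, 2.58], [-1.31, 4.45], [0.11, 2.69], [-2.54, 2.54]. Speed limits (rad/s): [2.39, 2.39, 3.01, 3.14, 3.14, 3.14].

## Interface

Orientations are given as a unit quaternion [x, y, z, w].
In Python, from rig import robot gives the robot as it stands.
- The arm moves only by the tool apply_moves, never from a script. Its argument "plan" is a list of rows, each a list of 7 numbers: the turn, a rotation vector about the tool's x, y, z in rad, then the shift along the tool's x, y, z in m, then the opening, from 0 (shut) to 1 (fully open). A call has 1 to 10 rows; each row shifts and turns the commanded pose from where the row before left it, along the tool's axes as they then stand; what a row does not reach is not made up. A row lasts 1/8 s, in which the tool goes at most 62.5 mm and 10.7 degrees, less where a joint would pass 70% of its speed; a pose out of reach is approached as far as the arm can. A call is refused whole if a number of a shift passes 0.0625 or a number of a turn 0.188, either way. A call with a gripper value outside its range is refused whole. The fingers move at their own pace and stop on an object; "force" is the grip in N (left out, the last holds). Time passes only in rows, so rows that do not move let the fingers close. It gives the time, the measured TCP pose, the force and the opening at its end, in the units of the state.
- robot.sense(): the state, without advancing time (a new reading comes with each control period).
- robot.grab_frame(name): name is "side" or "top" or "wrist"; returns (picture, depth): 384x512x3 uint8, blue, green, red; 384x512 float32, m along the optical axis (not along the pixel's ray), 0 where there is no reading.
- robot.camera_params(name): a dict with "fx", "fy", "cx", "cy" (pixels), "R" (3x3) and "t" (3): a world point X has camera coordinates R X + t. Camera axes: x right, y down, z forward; pixel columns grow to the right and rows downward; lengths in m; the calibration is good to about 2 mm. A picture is of the moment at which its call begins: read the wrist's pose just before it. camera_params takes no time and is no camera call; for the wrist camera it gives the pose at the moment of the call.
- robot.close_job(): hands the job in, once; it reports no verdict.
The state is a dict: "time_s": time; "q": joint angles; "dq": joint speeds; "joint_torque": joint torques, N m; "tcp_pos": TCP position; "tcp_rot": TCP orientation; "force": force on the tool from outside, world axes, zero at the start; "torque": the same for the moment, N m; "gripper_width": finger opening in m.
Only numpy, scipy, OpenCV 4.12 (cv2) and the standard library are available. Lean on these libraries where they do the work, as an engineer would, in place of code of your own. Each camera call takes 0.05 s, during which the arm holds its last target.

## Task

The drying stack of glued bag-base boards is ready for its next layer, but only one spacer stick lies on its top board, at the far end. Lay the matching loose stick across the near end of that top board, straight above the stick of the layer below, and then lay the loose board squarely over the stack on the two sticks, so that it rests level and clear of the board beneath. Set both down gently without dropping them.

Things in the scene. Friction and masses are not known exactly. Their poses are not given: they have to be found in the camera images.
- stack_top (a point): Fixed drying stack, left or right: pallet 280 x 140 x 18 mm, black-faced board 240 x 60 x 10, two sticks 130 x 16 x 16 crosswise 75 mm either side of the middle, a second such board on them. Point: middle of that board's upper face, 54 mm above the table. x along its length, away from the robot (turned up to 0.35 rad), y across, z up.
- laid_center (a point): Centre (8 mm above its underside) of the wooden spacer stick, 130 x 16 x 16 mm, lying loose across the stack's top board, about 75 mm from the middle towards the far (+x) end; its x runs along its length. It stays there.
- spacer_center (a point): Centre (8 mm up) of the loose wooden stick, 130 x 16 x 16 mm, 25 g, on the table ahead, x along its length, roughly sideways. In a row with it, in any order, 110 mm apart, lie two wrong pieces of the same length: a lath 26 wide, 6 thick, and a batten 32 wide, 30 thick. Its place: across the stack's top board, centre 75 mm from the middle to the near (-x) end.
- board_center (a point): Centre (5 mm above its underside) of the loose black-faced board, 240 x 60 x 10 mm, about 120 g, flat on the table on the side opposite to the stack; x along its length, pointing away from the robot, y across its 60 mm width (grip it so, at the middle), z up. In its place it is centred over the stack, its centre 21 mm above stack_top.
Things that resemble listed ones, but are neither listed nor needed, are in the scene too. What is shaped like the part that bears laid_center but green, orange or turquoise is not meant.

How it is judged:
On the way:
1. the loose spacer lies released across the near end of the stack's top board (x of spacer_center in the frame of stack_top between -0.095 and -0.055 m and y of spacer_center in the frame of stack_top between -0.02 and 0.02 m and z of spacer_center in the frame of stack_top between 0.0055 and 0.0105 m and angle between the x axis of spacer_center and the y axis of stack_top, either way round below 0.2 rad and contact force between spacer and the fingers below 0.05 N and linear speed of spacer below 0.02 m/s), for 0.2 s.
At the end, for the whole second after the job is handed in: Loose spacer across the near end: within 20 mm of its place, 0.2 rad. Laid spacer still 50-100 mm out at the far end, 25 mm sideways, 0.25 rad. Board on both spacers, within 20 mm and 10 degrees of the stack, level to 0.03 rad, centre 18.5-23.5 mm above it. All released, at rest (all of step 1 and x of laid_center in the frame of stack_top between 0.05 and 0.1 m and y of laid_center in the frame of stack_top between -0.025 and 0.025 m and angle between the x axis of laid_center and the y axis of stack_top, either way round below 0.25 rad and x of board_center in the frame of stack_top between -0.02 and 0.02 m and y of board_center in the frame of stack_top between -0.02 and 0.02 m and z of board_center in the frame of stack_top between 0.0185 and 0.0235 m and angle between the x axis of board_center and the x axis of stack_top, either way round below 0.175 rad and angle between board_center's own z axis and vertical below 0.03 rad and contact force between board and spacer above 0.05 N and contact force between board and laid above 0.05 N and contact force between board and the fingers below 0.05 N and linear speed of board below 0.02 m/s); the robot touches nothing.
It fails at once if the board is dropped or thrown (faster than 0.5 m/s when not held) (contact force between board and the fingers below 0.02 N and linear speed of board above 0.5 m/s).
It fails at once if the spacer is dropped or thrown (faster than 0.5 m/s when not held) (contact force between spacer and the fingers below 0.02 N and linear speed of spacer above 0.5 m/s).
It also fails if it takes over 64 s, if anything falls off the work surface, if the arm or the gripper's body presses on something with over 40 N, if the wrist force passes 120 N, or if a joint passes its speed limit or range.

## Working session

There is one attempt and no reset: what is moved stays moved. The work goes in short steps, Python scripts to look and compute and a tool call to move; the robot and the scene stay as the last step left them, time stands still between calls to the robot, and variables do not carry over. Pictures are saved under pics/ and viewed, and the job is handed in when it is done.

Besides the shell and the picture viewer there is one more tool, called after "Emit:" by a JSON object that holds its "method" and its "body". apply_moves: Moves the arm, as the interface text tells. Its arguments: {"type":"object","properties":{"plan":{"type":"array","items":{"type":"array","items":{"type":"number"}}},"force":{"type":"number"}},"required":["plan"]}

```bash
mkdir -p pics
cat > h.py <<'E'
from rig import robot
import numpy as np, cv2
def grab(n,tag):
    P=robot.camera_params(n); im,d=robot.grab_frame(n)
    cv2.imwrite(f'pics/{tag}.png',im); np.savez(f'pics/{tag}.npz',im=im,d=d,R=P['R'],t=P['t'],k=[P['fx'],P['fy'],P['cx'],P['cy']])
    return im,d,P
def load(tag):
    return np.load(f'pics/{tag}.npz')
def world(L):
    d=L['d'];fx,fy,cx,cy=L['k'];v,u=np.mgrid[:d.shape[0],:d.shape[1]]
    c=np.stack([(u-cx)/fx*d,(v-cy)/fy*d,d],-1)
    return (c-L['t'])@L['R']
E
python3 - <<'E'
from h import *
s=robot.sense();print(s['tcp_pos'],s['tcp_rot'],s['gripper_width'],s['force'])
grab('top','top0');grab('side','side0')
L=load('top0');print(L['R'],L['t'],L['k'])
E
```

```text
[0.14040575 0.6085038  0.2525459 ] [ 1.13167536e-01  9.93575629e-01 -7.53628385e-04 -1.05662773e-04] 0.08505949327403088 [-1.04968078 -0.13261236 -1.01415593]
[[-0.02226336 -0.99970525  0.00968294]
 [-0.99420013  0.02111938 -0.10545174]
 [ 0.10521616 -0.01197449 -0.99437728]] [-0.07781687  0.46077847  1.06533073] [419.7989602  419.7989602  258.03949966 186.5496447 ]
```

View pics/top0.png

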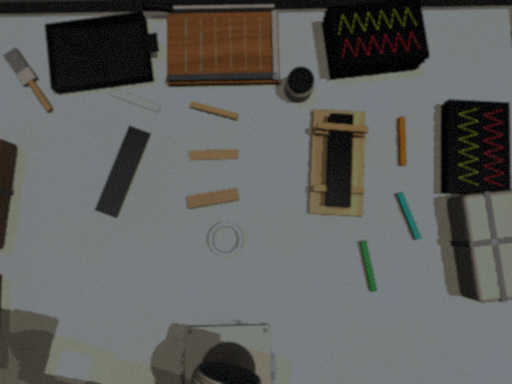

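View pics/side0.png

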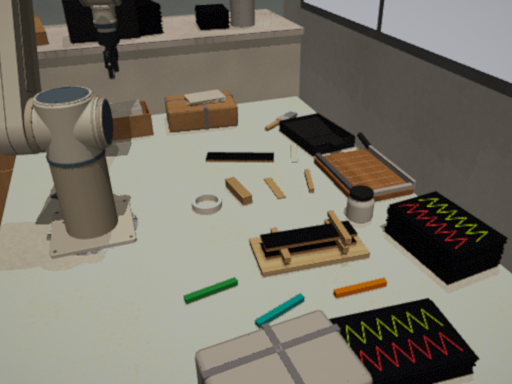

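The top view shows the stack at about (338,160), the loose board at (123,171) and three row pieces at (214,110), (213,154) and (212,198). Next I measure each of them.

Run:
```python
from h import *
L=load('top0');W=world(L);im=L['im']
hsv=cv2.cvtColor(im,cv2.COLOR_BGR2HSV)
def rect(m,name):
    n,lab,st,_=cv2.connectedComponentsWithStats(m.astype(np.uint8))
    i=1+np.argmax(st[1:,4]); mm=lab==i
    p=W[mm]; z=np.percentile(p[:,2],[10,50,90])
    (c,s,a)=cv2.minAreaRect((p[:,:2]*1000).astype(np.float32))
    bx=cv2.boxPoints((c,s,a)); e=[bx[1]-bx[0],bx[2]-bx[1]]; l=max(e,key=np.linalg.norm)
    # PCA mean
    print(name,st[i,4],'c',np.round(c,1),'size',np.round(s,1),'long ang',np.round(np.arctan2(l[1],l[0]),3),'z',np.round(z*1000,1),'mean',np.round(p.mean(0)*1000,1))
def win(u0,u1,v0,v1):
    m=np.zeros(im.shape[:2],bool);m[v0:v1,u0:u1]=1;return m
S=hsv[...,1]
wood=(S>70)
for n,w in dict(A=(180,250,92,130),B=(180,250,140,170),C=(180,250,180,215)).items(): rect(win(*w)&wood,n)
dark=hsv[...,2]<70
rect(win(90,160,115,225)&dark,'board')
rect(win(300,375,100,222)&((W[...,2]>.045)&(W[...,2]<.060)&dark),'stacktop')
rect(win(300,375,100,222)&(W[...,2]>.062),'laid')
rect(win(300,375,100,222)&(W[...,2]>.008)&(W[...,2]<.03),'pallet')
print(np.round(W[150:180:10,330:346:5]*1000,1))
big=cv2.resize(im[90:225,80:380],None,fx=2.6,fy=2.6,interpolation=cv2.INTER_CUBIC);cv2.imwrite('pics/big.png',big)
```

```text
A 282 c [537.1 -36.8] size [380.3  99.5] long ang 0.45 z [12.3 16.  18.6] mean [665.9  25.4  19.5]
B 415 c [483.  -28.4] size [272.1 107.6] long ang 0.699 z [3.7 6.1 8.9] mean [549.1  28.2  11.5]
C 586 c [420.1   1. ] size [196.5  85.5] long ang 1.196 z [27.5 30.  32.6] mean [431.8  30.8  33.5]
board 2040 c [447. 105.] size [409.3 237.2] long ang 1.203 z [ 7.4 10.  12.5] mean [507.8 266.5  13.7]
stacktop 1778 c [ 498.8 -297.7] size [ 72.3 193.6] long ang -0.105 z [51.6 54.2 56.6] mean [ 498.8 -295.4   54.1]
laid 357 c [ 508.3 -192.9] size [100.7 391.5] long ang -0.876 z [66.8 69.9 72.5] mean [ 598.5 -301.7   81.4]
pallet 2241 c [ 522.5 -299.1] size [141.2 280.7] long ang -0.074 z [15.5 18.2 21. ] mean [ 507.2 -275.4   18.3]
[[[ 545.9 -273.4   53.8]
  [ 545.4 -285.9   55.1]
  [ 544.9 -298.5   56.2]
  [ 544.9 -311.6   54.8]]

 [[ 519.7 -272.    55.7]
  [ 520.3 -285.7   50.9]
  [ 519.4 -297.7   54.6]
  [ 519.2 -310.6   53.9]]

 [[ 494.3 -271.3   54. ]
  [ 494.3 -284.4   51.8]
  [ 493.9 -297.    52.8]
  [ 493.5 -309.5   53.8]]]
```

View pics/big.png

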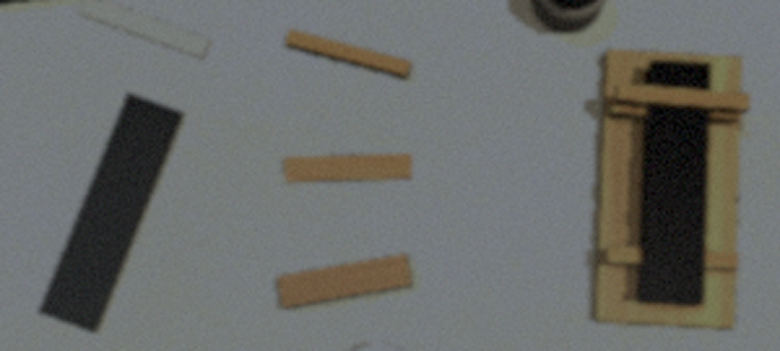

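A, the far piece, stands 16 mm high, so it is the spacer (B is the lath, C the batten). I redo the poses with known plane heights to remove the depth outliers.

```bash
cat >> h.py <<'E'
def plane(L,uv,z):
    fx,fy,cx,cy=L['k'];uv=np.asarray(uv,float)
    r=np.stack([(uv[:,0]-cx)/fx,(uv[:,1]-cy)/fy,np.ones(len(uv))],-1)@L['R']
    o=-L['R'].T@L['t']; return (o+r*((z-o[2])/r[:,2])[:,None])[:,:2]
def rect(L,m,z,name):
    n,lab,st,_=cv2.connectedComponentsWithStats(m.astype(np.uint8))
    i=1+np.argmax(st[1:,4]); v,u=np.nonzero(lab==i)
    p=plane(L,np.c_[u,v],z)*1000
    c,s,a=cv2.minAreaRect(p.astype(np.float32))
    bx=cv2.boxPoints((c,s,a)); l=max([bx[1]-bx[0],bx[2]-bx[1]],key=np.linalg.norm)
    ev=np.linalg.eigh(np.cov(p.T))[1][:,1]
    f=lambda e:round((np.arctan2(e[1],e[0])+np.pi/2)%np.pi-np.pi/2,3)
    print(name,st[i,4],'c',np.round(c,1),'size',np.round(s,1),'ang',f(l),'pca',f(ev),'mean',np.round(p.mean(0),1),'x',u.min(),u.max(),v.min(),v.max())
E
python3 - <<'E'
from h import *
L=load('top0');W=world(L);im=L['im'];hsv=cv2.cvtColor(im,cv2.COLOR_BGR2HSV)
def win(u0,u1,v0,v1):
    m=np.zeros(im.shape[:2],bool);m[v0:v1,u0:u1]=1;return m
wood=hsv[...,1]>70;dark=hsv[...,2]<70;Z=cv2.medianBlur(L['d'],5);k=L
L2={q:L[q] for q in L.files};L2['d']=Z;Wz=world(L2)[...,2]
rect(L,win(180,250,92,130)&wood,.016,'A')
rect(L,win(180,250,140,170)&wood,.006,'B')
rect(L,win(90,160,115,225)&dark,.010,'board')
st=win(300,375,100,222)
rect(L,st&(Wz>.045)&(Wz<.062)&dark,.054,'stack')
rect(L,st&(Wz>.063),.070,'laid')
E
```

```text
A 282 c [667.2  26.4] size [128.2  16.6] ang 1.287 pca 1.286 mean [667.   25.8] x 190 237 102 119
B 415 c [550.2  28.4] size [ 23.8 125.3] ang -1.556 pca -1.56 mean [550.2  28.8] x 190 237 150 159
board 2040 c [509.4 267.4] size [ 60.6 237.2] ang -0.371 pca -0.372 mean [508.4 267.8] x 96 149 127 216
stack 1825 c [ 500.5 -288.8] size [116.2 195.2] ang -0.115 pca -0.068 mean [ 501.  -295.3] x 317 362 128 206
laid 343 c [ 601.5 -304.4] size [129.8  17.4] ang 1.469 pca 1.469 mean [ 601.5 -304.7] x 317 368 122 132
```

Run:
```python
from h import *
L=load('top0');im=L['im'];hsv=cv2.cvtColor(im,cv2.COLOR_BGR2HSV);V=hsv[...,2]
print(V[150,305:370]);print(V[195,305:370]);print(V[108:215,338])
m=np.zeros(V.shape,bool);m[134:212,322:358]=1
b=m&(V<45)&(hsv[...,1]<90)
b=cv2.morphologyEx(b.astype(np.uint8),cv2.MORPH_OPEN,np.ones((3,3)))
rect(L,b,.054,'near')
m[:]=0;m[108:126,322:358]=1
# per-row mid
for r in (138,150,162,174,186,196):
    u=np.nonzero(b[r])[0];print(r,u.min(),u.max(),np.round(plane(L,[[u.min()-.5,r],[u.max()+.5,r]],.054)*1000,1).tolist())
w=np.nonzero((V[108:215,338]<45))[0]+108;print(w.min(),w.max(),np.round(plane(L,[[338,w.min()-.5],[338,w.max()+.5]],.054)*1000,1))
x=im.copy();x[b>0]=(0,0,255);cv2.imwrite('pics/b.png',cv2.resize(x[100:220,290:390],None,fx=5,fy=5,interpolation=cv2.INTER_NEAREST))
```

```text
[125 126 118 108  91  79  90 109 117 114 115 115 115 113 116 115 108  95
  75  67  68  62  37  28  15  20  22  25  23  18  19  23  15  24  25  16
  17  11  12   7  22  13  22  17  13  22  49  90 113 120 121 115 119 120
 117 119 118 119 113 114 120 127 123 120 126]
[122 107  92  79  83 105 109 118 113 122 114 115 118 115 114 102  81  74
  73  66  51  33  31  26  26  32  30  27  24  32  29  32  26  33  26  29
  20  26  30  28  29  29  25  19  21  58  89 112 116 117 120 117 113 112
 113 111 114 112 115 117 125 125 127 124 125]
[127 120 113 119 107  76  29  22  22  24  20  12   5  19  23  66 100 117
 118 113 112  97  64  23  21  13  24  16   9  15  25  22  16  22  20  23
  12   8  13  21  13  25  24  15  14  20  15  18  11  24  25  19  20  18
  22  22  21  18  22  22  25  20  18  17  21  21  24  16  29  27  29  25
  16  23  23  20  29  31  26  31  30  29  26  29  29  27  24  33  26  36
  27  28  28  26  34  31  25  35  55  87 107 117 119 119 121 116 115]
near 933 c [ 464.7 -290.8] size [ 59.2 123.9] ang -0.082 pca -0.04 mean [ 457.5 -290.6] x 326 350 157 206
138 336 338 [[576.7, -288.7], [576.6, -296.4]]
150 343 345 [[545.2, -305.3], [545.0, -313.0]]
162 329 340 [[514.9, -268.3], [514.3, -298.9]]
174 328 348 [[484.2, -264.5], [483.0, -317.9]]
186 328 349 [[453.5, -263.3], [452.4, -319.1]]
196 326 349 [[428.3, -257.2], [427.0, -317.9]]
114 205 [[ 640.9 -297.9]
 [ 403.6 -287.8]]
```

View pics/b.png

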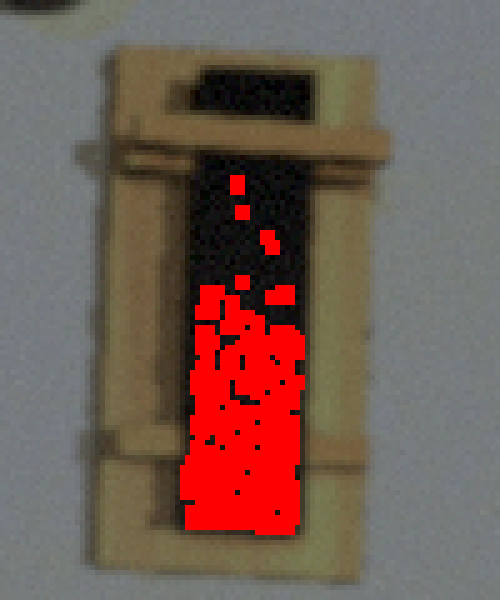

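Run:
```python
from h import *
L=load('top0');im=L['im'];V=cv2.cvtColor(im,cv2.COLOR_BGR2HSV)[...,2].astype(float)
ml=[];mr=[]
for r in list(range(137,182))+list(range(192,203)):
    row=V[r]
    # right edge crossing 65 from 338 outward, left crossing 50
    u=340
    while row[u]<62:u+=1
    R=u-1+(62-row[u-1])/(row[u]-row[u-1])
    u=334
    while row[u]<48:u-=1
    l=u+(row[u]-48)/(row[u]-row[u+1]); 
    ml.append([l,r]);mr.append([R,r])
for n,p in(('L',ml),('R',mr)):
    w=plane(L,p,.054)*1000
    k=np.polyfit(w[:,0],w[:,1],1);res=w[:,1]-np.polyval(k,w[:,0]);g=abs(res)<3
    k=np.polyfit(w[g,0],w[g,1],1);print(n,k[0],np.arctan(k[0]),'y@522',np.polyval(k,522),res.std())
e=[]
for u in range(330,346,3):
    c=V[:,u];v=200
    while c[v]<65:v+=1
    v1=v-1+(65-c[v-1])/(c[v]-c[v-1])
    v=117
    while c[v]<65:v-=1
    v0=v+(c[v]-65)/(c[v]-c[v+1]);e.append([u,v0,v1])
e=np.array(e);a=plane(L,e[:,:2],.054)*1000;b=plane(L,e[:,[0,2]],.054)*1000
print(np.round(a,1),np.round(b,1),((a+b)/2).mean(0))
```

```text
L -0.06960075706814317 -0.06948869442557071 y@522 -262.3891047448107 0.455336629123145
R -0.07564854385790613 -0.07550473263336696 y@522 -326.5979822404444 0.5521102771344246
[[ 640.7 -277.2]
 [ 642.4 -285. ]
 [ 641.9 -292.7]
 [ 641.5 -300.5]
 [ 640.9 -308.2]
 [ 640.1 -315.9]] [[ 402.6 -267.6]
 [ 402.5 -275.1]
 [ 401.7 -282.7]
 [ 401.  -290.2]
 [ 399.7 -297.7]
 [ 399.6 -305.3]] [ 521.21723348 -291.51036982]
```

```bash
cat >> h.py <<'E'
from scipy.spatial.transform import Rotation as Ro
def go(x,y,z,yaw):
    """remaining turn/shift to have TCP at x,y,z pointing down with tool-y at world angle yaw"""
    s=robot.sense();R=Ro.from_quat(s['tcp_rot']);p=np.array(s['tcp_pos'])
    best=None
    for k in(0,np.pi,-np.pi):
        Y=np.array([np.cos(yaw+k),np.sin(yaw+k),0]);Z=np.array([0,0,-1.]);T=Ro.from_matrix(np.c_[np.cross(Y,Z),Y,Z])
        r=(R.inv()*T).as_rotvec()
        d=np.array([x,y,z])-p
        if best is None or np.linalg.norm(r)<np.linalg.norm(best[0])-1e-6: best=(r,R.inv().apply(d),T.inv().apply(d))
    print('t',s['time_s'],'pos',np.round(p,4),'q',np.round(s['q'],2),'w',s['gripper_width'],'F',np.round(s['force'],1))
    print('turn',np.round(best[0],4),'shift now',np.round(best[1],4),'shift after turn',np.round(best[2],4))
E
python3 - <<'E'
from h import *
print(robot.tcp_to_tips); go(.667,.026,.20,-.284)
E
```

```text
0.022
t 0.1 pos [0.1404 0.6085 0.2526] q [ 1.33  0.42  1.63  0.    1.09 -0.02] w 0.08567080971817947 F [0.4 0.6 0.8]
turn [-1.1000e-03 -1.1000e-03 -1.5136e+00] shift now [-0.6441 -0.4491  0.0532] shift after turn [ 0.4117 -0.6688  0.0526]
```

Emit:
{"method": "apply_moves", "body": {"plan": [[0,0,0.18,0,0,0,1],[0,0,0.18,0,0,0,1],[0,0,0.18,0,0,0,1],[0,0,0.18,0,0,0,1],[0,0,0.18,0,0,0,1],[0,0,0.18,0,0,0,1],[0,0,0.18,0,0,0,1],[0,0,0.18,0,0,0,1],[0,0,0.18,0,0,0,1]], "force": 30}}

```text
time_s: 1.23
tcp_pos: [0.1404, 0.6087, 0.2528]
tcp_rot: [0.799, 0.601, -0.0, 0.0]
force: [0.4, -1.2, -0.5]
gripper_width: 0.0849
```

```bash
python3 -c "
from h import *
go(.667,.026,.20,-.284)"
```

```text
t 1.225 pos [0.1404 0.6087 0.2528] q [ 1.33  0.42  1.63 -0.    1.09  1.61] w 0.08491772393759461 F [ 0.4 -1.2 -0.5]
turn [0.0001 0.001  0.0021] shift now [-0.4132  0.6679  0.0533] shift after turn [-0.4118  0.6688  0.0528]
```

Emit:
{"method": "apply_moves", "body": {"plan": [[0,0,0,-0.0295,0.0477,0,1],[0,0,0,-0.0295,0.0477,0,1],[0,0,0,-0.0295,0.0477,0,1],[0,0,0,-0.0295,0.0477,0,1],[0,0,0,-0.0295,0.0477,0,1],[0,0,0,-0.0295,0.0477,0,1],[0,0,0,-0.0295,0.0477,0,1],[0,0,0,-0.0295,0.0477,0,1],[0,0,0,-0.0295,0.0477,0,1],[0,0,0,-0.0295,0.0477,0,1]]}}

```text
time_s: 2.48
tcp_pos: [0.52, 0.1936, 0.2531]
tcp_rot: [0.798, 0.603, -0.0, -0.0]
force: [0.4, 0.5, -0.0]
gripper_width: 0.0852
```

```bash
python3 -c "
from h import *
go(.667,.026,.20,-.284)"
```

```text
t 2.475 pos [0.52   0.1936 0.2531] q [0.33 0.32 1.79 0.   1.03 0.61] w 0.08516730213727072 F [ 0.4  0.5 -0. ]
turn [-0.0003  0.0001  0.0078] shift now [-0.1211  0.1872  0.0531] shift after turn [-0.1196  0.1881  0.0531]
```

Emit:
{"method": "apply_moves", "body": {"plan": [[0,0,0.004,-0.03,0.0465,0.01,1],[0,0,0,-0.03,0.0465,0.01,1],[0,0,0,-0.03,0.0465,0.01,1],[0,0,0,-0.03,0.0465,0.01,1],[0,0,0,0,0,0,1],[0,0,0,0,0,0,1]]}}

```text
time_s: 3.22
tcp_pos: [0.6642, 0.0286, 0.2126]
tcp_rot: [0.799, 0.601, -0.001, -0.001]
force: [1.9, 0.9, 0.4]
gripper_width: 0.0853
```

```bash
python3 -c "
from h import *
go(.667,.026,.025,-.284)
grab('wrist','w1')"
```

```text
t 3.225 pos [0.6642 0.0286 0.2126] q [0.02 0.53 1.56 0.   1.05 0.31] w 0.0853417216501311 F [1.9 0.9 0.4]
turn [-0.0017  0.0002  0.0033] shift now [-0.0016  0.0037  0.1876] shift after turn [-0.0017  0.0034  0.1876]
```

View pics/w1.png

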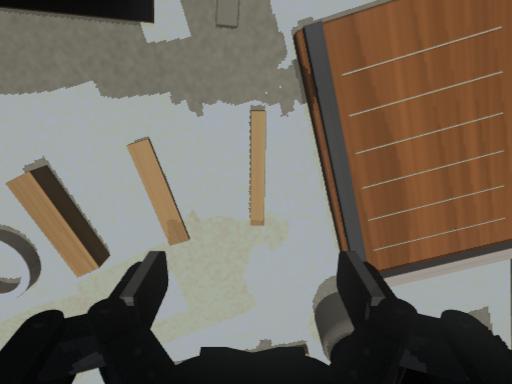

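The wrist view shows the spacer at (258,165) aligned with the jaws, but the tray lies close on the right (edge at about (335,180)). I'll narrow the jaws before descending and refine the pose from this view.

Run:
```python
from h import *
L=load('w1');im=L['im'];hsv=cv2.cvtColor(im,cv2.COLOR_BGR2HSV)
m=np.zeros(im.shape[:2],bool);m[95:240,240:280]=1
rect(L,m&(hsv[...,1]>60)&(hsv[...,2]>100),.016,'A')
W=world(L);print(np.round(W[165,[258,330,345,360]]*1000))
W0=world(load('top0'));print(np.round(W0[[70,78,82,85,88],230]*1000))
```

```text
A 1654 c [669.2  26.5] size [129.   15.9] ang 1.282 pca 1.28 mean [670.3  30. ] x 250 265 111 225
[[672.  33.  16.]
 [746.  14.  24.]
 [759.  13.  35.]
 [778.   4.  22.]]
[[775. -20.  21.]
 [749. -20.  33.]
 [742. -19.  21.]
 [740. -18.   4.]
 [732. -18.   1.]]
```

Emit:
{"method": "apply_moves", "body": {"plan": [[0,0,0.003,-0.0015,0.003,0.02,0.4],[0,0,0,0,0,0,0.4],[0,0,0,0,0,0,0.4],[0,0,0,0,0,0,0.4]]}}

```text
time_s: 3.78
tcp_pos: [0.6675, 0.0266, 0.1937]
tcp_rot: [0.8, 0.6, 0.0, 0.0]
force: [0.2, 0.5, 0.3]
gripper_width: 0.0339
```

```bash
python3 -c "
from h import *
go(.667,.026,.025,-.284)"
```

```text
t 3.775 pos [0.6675 0.0266 0.1937] q [0.02 0.55 1.57 0.   1.02 0.3 ] w 0.03391068067840672 F [0.2 0.5 0.3]
turn [ 0.0006 -0.0002  0.0013] shift now [-0.0007 -0.0004  0.1687] shift after turn [-0.0007 -0.0003  0.1687]
```

Emit:
{"method": "apply_moves", "body": {"plan": [[0,0,0,0,0,0.04,0.4],[0,0,0,0,0,0.04,0.4],[0,0,0,0,0,0.04,0.4],[0,0,0,0,0,0.025,0.4],[0,0,0,0,0,0.015,0.4],[0,0,0,0,0,0.008,0.4],[0,0,0,0,0,0,0.4],[0,0,0,0,0,0,0.4]]}}

```text
time_s: 4.78
tcp_pos: [0.6681, 0.0263, 0.0264]
tcp_rot: [0.8, 0.6, 0.001, 0.001]
force: [-0.2, -0.2, -1.1]
gripper_width: 0.0341
```

```bash
python3 -c "
from h import *
go(.668,.026,.025,-.284)"
```

```text
t 4.775 pos [0.6681 0.0263 0.0264] q [ 0.02  0.78  1.62 -0.    0.75  0.3 ] w 0.034132948340815164 F [-0.2 -0.2 -1.1]
turn [ 0.0017 -0.0005  0.0011] shift now [-0.0004  0.      0.0014] shift after turn [-0.0004  0.      0.0014]
```

Close, then lift.

Emit:
{"method": "apply_moves", "body": {"plan": [[0,0,0,0,0,0,0],[0,0,0,0,0,0,0],[0,0,0,0,0,0,0],[0,0,0,0,0,0,0],[0,0,0,0,0,-0.01,0],[0,0,0,0,0,-0.04,0],[0,0,0,0,0,-0.05,0],[0,0,0,0,0,-0.05,0],[0,0,0,0,0,0,0],[0,0,0,0,0,0,0]], "force": 30}}

```text
time_s: 6.02
tcp_pos: [0.6668, 0.0263, 0.1754]
tcp_rot: [0.8, 0.6, -0.0, -0.0]
force: [0.1, -0.9, -0.3]
gripper_width: 0.0149
```

```bash
python3 -c "
from h import *
go(.4465,-.2885,.18,-.073)
grab('wrist','w2')"
```

```text
t 6.025 pos [0.6668 0.0263 0.1754] q [0.02 0.57 1.58 0.   0.99 0.3 ] w 0.014894912612865279 F [ 0.1 -0.9 -0.3]
turn [-0.0003  0.     -0.2101] shift now [-0.3638 -0.1236 -0.0046] shift after turn [-0.33   -0.1968 -0.0046]
```

View pics/w2.png

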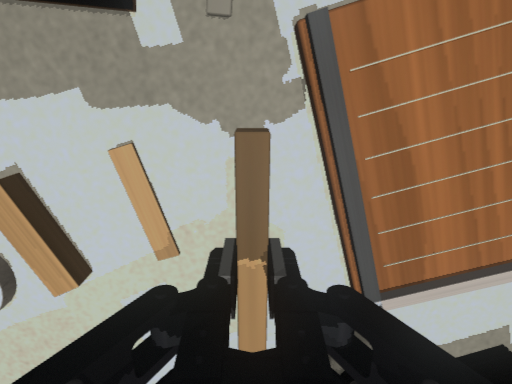

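The spacer is gripped straight, with its far end at (252,130). Now I carry it over the stack.

Run:
```python
from h import *
L=load('w2');W=world(L);s=robot.sense();R=Ro.from_quat(s['tcp_rot'])
P=R.inv().apply((W[128:240:8,252]-s['tcp_pos']));print(np.round(P*1000,1))
```

```text
[[65.6  0.7 22.5]
 [63.6  0.7  9.3]
 [60.   0.7  9.9]
 [56.7  0.7  8.6]
 [53.   0.7  9.2]
 [49.5  0.7  8.2]
 [45.2  0.7 10.3]
 [41.7  0.7  9.1]
 [38.2  0.7  8.1]
 [33.5  0.7 10.1]
 [29.8  0.7  9.4]
 [25.7  0.7  9.3]
 [21.6  0.7  9. ]
 [17.3  0.7  9.2]]
```

Emit:
{"method": "apply_moves", "body": {"plan": [[0,0,-0.105,0,0,0,0],[0,0,-0.105,0,0,0,0],[0,0,0,-0.0413,-0.0246,0,0],[0,0,0,-0.0413,-0.0246,0,0],[0,0,0,-0.0413,-0.0246,0,0],[0,0,0,-0.0413,-0.0246,0,0],[0,0,0,-0.0413,-0.0246,0,0],[0,0,0,-0.0413,-0.0246,0,0],[0,0,0,-0.0413,-0.0246,0,0],[0,0,0,-0.0413,-0.0246,0,0]]}}

```text
time_s: 7.32
tcp_pos: [0.4451, -0.2894, 0.1738]
tcp_rot: [0.732, 0.681, -0.0, -0.001]
force: [0.3, -0.6, -0.5]
gripper_width: 0.0153
```

```bash
python3 -c "
from h import *
go(.4465,-.2885,.18,-.073)"
```

```text
t 7.325 pos [ 0.4451 -0.2894  0.1738] q [-0.6   0.4   1.89  0.    0.85 -0.53] w 0.015320140662777836 F [ 0.3 -0.6 -0.5]
turn [-0.0026 -0.0015  0.0001] shift now [ 0.001   0.0014 -0.0062] shift after turn [ 0.001   0.0014 -0.0062]
```

Emit:
{"method": "apply_moves", "body": {"plan": [[0,0,0,0.001,0.0014,0.04,0],[0,0,0,0,0,0.025,0],[0,0,0,0,0,0.015,0],[0,0,0,0,0,0,0],[0,0,0,0,0,0,0]]}}

```text
time_s: 7.95
tcp_pos: [0.4488, -0.288, 0.0957]
tcp_rot: [0.732, 0.681, 0.0, 0.0]
force: [-0.0, -0.2, 0.6]
gripper_width: 0.0154
```

```bash
python3 -c "
from h import *
go(.4465,-.2885,.0805,-.073)
grab('wrist','w3');grab('side','s3')"
```

```text
t 7.95 pos [ 0.4488 -0.288   0.0957] q [-0.59  0.53  1.92 -0.    0.69 -0.52] w 0.015388253272567631 F [-0.  -0.2  0.6]
turn [0.0005 0.0003 0.0004] shift now [-0.0006 -0.0023  0.0152] shift after turn [-0.0006 -0.0023  0.0152]
```

View pics/w3.png

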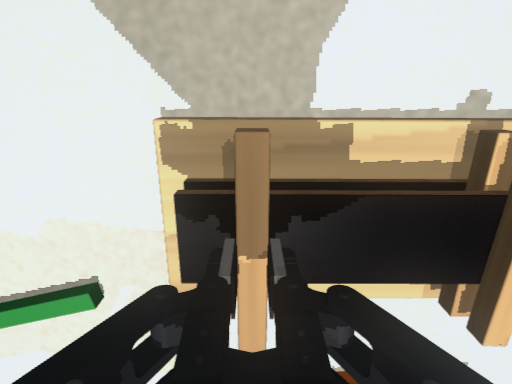

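View pics/s3.png

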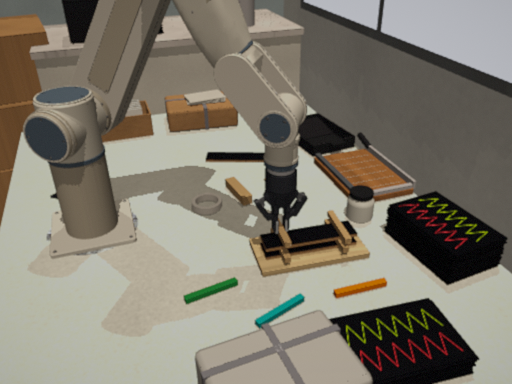

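The spacer hangs squarely across the near end, with the board's near end at x=175 px in the wrist view. I do one quick check before lowering.

Run:
```python
from h import *
L=load('w3');p=plane(L,[[175,192],[506,192],[178,283],[488,283]],.054);print(np.round(p*1000,1), np.arctan2(*(p[1]-p[0])[::-1]),np.arctan2(*(p[3]-p[2])[::-1]))
th=-.073;e=np.array([np.cos(th),np.sin(th)]);n=np.array([-e[1],e[0]])
print((p-[.5213,-.294])@e*1000,(p-[.5213,-.294])@n*1000)
```

```text
[[ 406.4 -257.7]
 [ 597.1 -271.6]
 [ 398.8 -319. ]
 [ 597.9 -333.6]] -0.07277626443376384 -0.07286530191308484
[-117.19325393   73.91798127 -120.36226333   79.26303236] [ 27.84414563  27.88690401 -33.89977271 -33.87288357]
```

Emit:
{"method": "apply_moves", "body": {"plan": [[0,0,0,0,-0.002,0.008,0],[0,0,0,0,0,0.004,0],[0,0,0,0,0,0.001,0],[0,0,0,0,0,0.0,0],[0,0,0,0,0,0,0]]}}

```text
time_s: 8.68
tcp_pos: [0.4465, -0.2879, 0.0824]
tcp_rot: [0.732, 0.681, 0.0, 0.0]
force: [0.1, 1.0, -0.1]
gripper_width: 0.0151
```

```bash
python3 -c "
from h import *
go(.4465,-.2885,.0805,-.073)"
```

```text
t 8.675 pos [ 0.4465 -0.2879  0.0824] q [-0.6   0.55  1.93  0.    0.66 -0.52] w 0.015055459976468618 F [ 0.1  1.  -0.1]
turn [ 0.0002  0.0001 -0.    ] shift now [-0.0006  0.      0.0019] shift after turn [-0.0006  0.      0.0019]
```

Emit:
{"method": "apply_moves", "body": {"plan": [[0,0,0,-0.002,0,0.001,0],[0,0,0,0,0,0.0005,0],[0,0,0,0,0,0,0],[0,0,0,0,0,0,0]]}}

```text
time_s: 9.18
tcp_pos: [0.4462, -0.2898, 0.0808]
tcp_rot: [0.732, 0.681, -0.0, -0.0]
force: [0.3, -0.7, 0.3]
gripper_width: 0.0153
```

Emit:
{"method": "apply_moves", "body": {"plan": [[0,0,0,0,0,0.0005,0],[0,0,0,0,0,0,0],[0,0,0,0,0,0,0]]}}

```text
time_s: 9.55
tcp_pos: [0.4463, -0.2898, 0.0804]
tcp_rot: [0.732, 0.681, 0.0, 0.0]
force: [-0.6, 0.2, 1.0]
gripper_width: 0.0155
```

Emit:
{"method": "apply_moves", "body": {"plan": [[0,0,0,0,0,0.0005,0],[0,0,0,0,0,0.0005,0],[0,0,0,0,0,0,0],[0,0,0,0,0,0,0]]}}

```text
time_s: 10.05
tcp_pos: [0.4463, -0.2898, 0.0803]
tcp_rot: [0.732, 0.681, 0.0, 0.0]
force: [-4.6, 1.3, 12.1]
gripper_width: 0.0149
```

Contact at z 0.0803 with 12 N. I ease off and open gently.

Emit:
{"method": "apply_moves", "body": {"plan": [[0,0,0,0,0,-0.0005,0],[0,0,0,0,0,0,0.2],[0,0,0,0,0,0,0.25],[0,0,0,0,0,0,0.35],[0,0,0,0,0,0,0.45],[0,0,0,0,0,0,0.45],[0,0,0,0,0,-0.01,0.45],[0,0,0,0,0,-0.04,0.45],[0,0,0,0,0,-0.05,0.45],[0,0,0,0,0,-0.05,0.6]]}}

```text
time_s: 11.3
tcp_pos: [0.446, -0.2897, 0.2319]
tcp_rot: [0.732, 0.681, 0.0, 0.0]
force: [-0.1, -0.8, -0.2]
gripper_width: 0.051
```

```bash
python3 -c "
from h import *
go(.5092,.2677,.20,1.2)
grab('wrist','w4');grab('side','s4')"
```

```text
t 11.3 pos [ 0.446  -0.2897  0.2319] q [-0.6   0.31  1.85 -0.    0.97 -0.53] w 0.05101476135232409 F [-0.1 -0.8 -0.2]
turn [ 1.000e-04  2.000e-04 -1.273e+00] shift now [0.5605 0.0223 0.0318] shift after turn [0.1431 0.5424 0.0319]
```

View pics/w4.png

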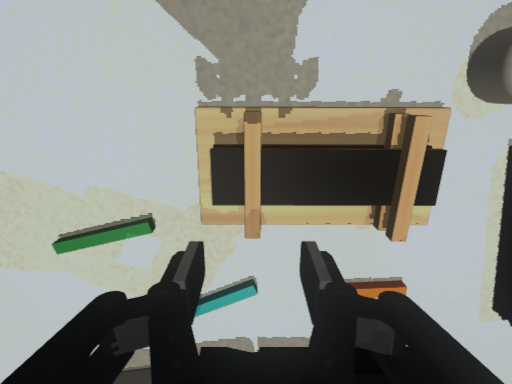

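The near spacer lies straight across at (252,175), square to the board, and the far one is at about (405,180). I re-measure everything from here.

Run:
```python
from h import *
L=load('w4');im=L['im'];hsv=cv2.cvtColor(im,cv2.COLOR_BGR2HSV)
L2={q:L[q] for q in L.files};L2['d']=cv2.medianBlur(L['d'],5);W=world(L2);Z=W[...,2]
roi=np.zeros(Z.shape,bool);roi[80:242,190:460]=1
rect(L,roi&(Z>.063)&(Z<.08)&(np.arange(512)[None]<300),.07,'spacer')
rect(L,roi&(Z>.063)&(Z<.08)&(np.arange(512)[None]>330),.07,'laid')
m=roi&(Z>.047)&(Z<.061)
rect(L,m&(np.arange(512)[None]>266)&(np.arange(512)[None]<385),.054,'mid')
mm=m.copy();v,u=np.nonzero(m)
p=plane(L,np.c_[u,v],.054)*1000;th=-.073
e=np.array([np.cos(th),np.sin(th)]);n=np.array([-e[1],e[0]])
a=p@e;b=p@n;print(np.percentile(a,[0,.2,.5,99.5,99.8,100]),np.percentile(b,[0,.2,.5,1,99,99.5,99.8,100]))
for q in(.2,.5,1.):
  A=np.percentile(a,[q,100-q]).mean();B=np.percentile(b,[q,100-q]).mean();print('centre',A*e+B*n)
```

```text
spacer 2049 c [ 445.8 -289.3] size [129.   15.8] ang 1.494 pca 1.495 mean [ 446.1 -284.9] x 244 260 112 238
laid 2452 c [ 600.1 -303.9] size [129.8  19.6] ang 1.469 pca 1.47 mean [ 600.7 -299.5] x 388 431 115 241
mid 6726 c [ 524.3 -298. ] size [ 60.6 127. ] ang -0.073 pca -0.099 mean [ 522.4 -297.2] x 267 384 149 205
[422.34472033 422.91314449 423.50687901 661.50892103 662.15479972
 662.67074032] [-327.48080694 -316.42675941 -302.02572807 -289.21942208 -226.61250487
 -209.72201775 -198.55005864 -191.54060682]
centre [ 522.30906843 -296.37244929]
centre [ 522.40082227 -294.76031162]
centre [ 522.26202919 -296.79770552]
```

Emit:
{"method": "apply_moves", "body": {"plan": [[0,0,-0.182,0,0,0,1],[0,0,-0.182,0,0,0,1],[0,0,-0.182,0,0,0,1],[0,0,-0.182,0,0,0,1],[0,0,-0.182,0,0,0,1],[0,0,-0.182,0,0,0,1],[0,0,-0.182,0,0,0,1],[0,0,0,0,0,0,1]]}}

```text
time_s: 12.4
tcp_pos: [0.446, -0.2896, 0.2296]
tcp_rot: [0.185, 0.983, 0.0, -0.0]
force: [0.3, 0.5, -0.1]
gripper_width: 0.0854
```

Emit:
{"method": "apply_moves", "body": {"plan": [[0,0,0,0.0143,0.0542,0.003,1],[0,0,0,0.0143,0.0542,0.003,1],[0,0,0,0.0143,0.0542,0.003,1],[0,0,0,0.0143,0.0542,0.003,1],[0,0,0,0.0143,0.0542,0.003,1],[0,0,0,0.0143,0.0542,0.003,1],[0,0,0,0.0143,0.0542,0.003,1],[0,0,0,0.0143,0.0542,0.003,1],[0,0,0,0.0143,0.0542,0.003,1],[0,0,0,0,0,0,1]]}}

```text
time_s: 13.65
tcp_pos: [0.5027, 0.2149, 0.2026]
tcp_rot: [0.184, 0.983, 0.0, 0.0]
force: [0.4, -1.0, 0.1]
gripper_width: 0.0856
```

```bash
python3 -c "
from h import *
go(.5092,.2677,.20,1.2)"
```

```text
t 13.65 pos [0.5027 0.2149 0.2026] q [ 0.38  0.38  1.84  0.    0.92 -0.82] w 0.08556466077985787 F [ 0.4 -1.   0.1]
turn [0.0008 0.0003 0.0013] shift now [0.013  0.0516 0.0026] shift after turn [0.013  0.0516 0.0026]
```

Emit:
{"method": "apply_moves", "body": {"plan": [[0,0,0,0.013,0.0516,0,1],[0,0,0,0,0,0,1],[0,0,0,0,0,0,1]]}}

```text
time_s: 14.02
tcp_pos: [0.5086, 0.2634, 0.2025]
tcp_rot: [0.185, 0.983, -0.001, -0.0]
force: [-0.4, -0.3, 0.2]
gripper_width: 0.0856
```

Run:
```python
from h import *
go(.5092,.2677,.02,1.2)
grab('wrist','w5')
L=load('w5');V=cv2.cvtColor(L['im'],cv2.COLOR_BGR2HSV)[...,2]
```

```text
t 14.025 pos [0.5086 0.2634 0.2025] q [ 0.46  0.41  1.78 -0.    0.95 -0.74] w 0.08556093957121601 F [-0.4 -0.3  0.2]
turn [-0.0012 -0.0006 -0.0007] shift now [0.0009 0.0045 0.1825] shift after turn [0.001  0.0043 0.1825]
```

View pics/w5.png

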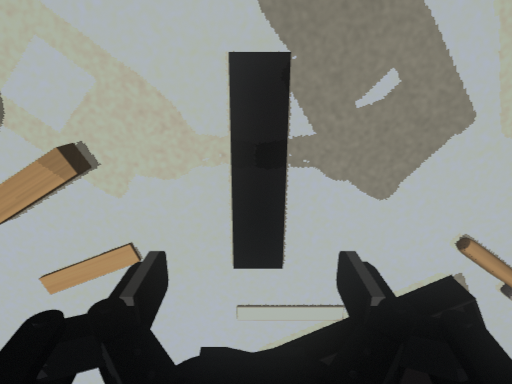

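The board sits square in the wrist view at (258,160). I measure it.

Run:
```python
from h import *
L=load('w5');V=cv2.cvtColor(L['im'],cv2.COLOR_BGR2HSV)[...,2]
m=np.zeros(V.shape,bool);m[40:285,215:310]=1
rect(L,m&(V<45),.01,'board')
go(.5092,.2677,.02,1.2)
```

```text
board 11715 c [509.9 269.1] size [ 58.5 237.8] ang -0.373 pca -0.375 mean [497.2 274.3] x 230 290 52 267
t 14.075 pos [0.5086 0.263  0.2025] q [ 0.46  0.41  1.79 -0.    0.95 -0.74] w 0.08546878877250619 F [-0.3  0.3  0.5]
turn [-0.0012 -0.0007 -0.001 ] shift now [0.001  0.0048 0.1825] shift after turn [0.0011 0.0046 0.1825]
```

Emit:
{"method": "apply_moves", "body": {"plan": [[0,0,0,0.002,0.0048,0.04,0.82],[0,0,0,0,0,0.04,0.82],[0,0,0,0,0,0.04,0.82],[0,0,0,0,0,0.02,0.82],[0,0,0,0,0,0.01,0.82],[0,0,0,0,0,0,0.82],[0,0,0,0,0,0,0.82]]}}

```text
time_s: 14.95
tcp_pos: [0.5098, 0.2699, 0.054]
tcp_rot: [0.184, 0.983, 0.001, 0.001]
force: [0.3, 0.1, 0.4]
gripper_width: 0.07
```

Run:
```python
from h import *
go(.5097,.268,.015,1.2)
grab('wrist','w6')
L=load('w6');s=robot.sense();W=world(L);P=Ro.from_quat(s['tcp_rot']).inv().apply((W-s['tcp_pos']).reshape(-1,3)).reshape(W.shape)*1000
ok=(L['d']>.02)&(abs(P[...,1])>25)&(abs(P[...,1])<60)&(abs(P[...,0])<14)&(P[...,2]<28)
v,u=np.nonzero(ok);i=np.argsort(-P[ok][:,2])[:2000:100];print(np.c_[u[i],v[i],np.round(P[ok][i],1)])
```

```text
t 14.95 pos [0.5098 0.2699 0.054 ] q [ 0.47  0.64  1.83 -0.    0.66 -0.73] w 0.0700111911131774 F [0.3 0.1 0.4]
turn [0.0015 0.0014 0.0009] shift now [-0.0005 -0.0018  0.039 ] shift after turn [-0.0006 -0.0018  0.039 ]
[[184.  261.   -1.  -36.6  14.7]
 [321.  262.    0.8  34.   10.8]
 [327.  246.   11.   35.8   8.9]
 [325.  248.   10.6  34.5   7.6]
 [321.  284.   -9.   33.7   6.3]
 [179.  256.    7.7 -36.2   5. ]
 [325.  253.   10.   33.7   4. ]
 [178.  262.    5.7 -36.4   3. ]
 [324.  279.   -3.1  33.8   2. ]
 [167.  255.   10.7 -40.6   0.9]
 [324.  288.   -6.8  33.6   0. ]
 [348.  264.    7.   43.4  -1. ]
 [178.  289.   -5.9 -36.1  -2. ]
 [147.  267.    6.6 -49.2  -2.8]
 [333.  260.   10.8  35.4  -3.7]
 [177.  301.  -10.7 -36.4  -4.6]
 [174.  277.    3.1 -36.4  -5.5]
 [151.  270.    7.3 -46.1  -6.3]
 [173.  275.    5.3 -36.3  -7.1]
 [340.  266.   10.5  37.4  -8.1]]
```

View pics/w6.png

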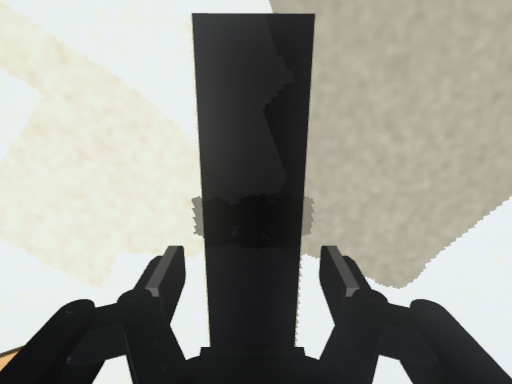

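Jaws straddle the board evenly (fingers at 183 and 321, board edges at 205 and 302). The tips are about 11 mm ahead of the TCP at this opening. I descend to about 16 mm.

Emit:
{"method": "apply_moves", "body": {"plan": [[0,0,0,0,-0.001,0.02,0.82],[0,0,0,0,0,0.01,0.82],[0,0,0,0,0,0.006,0.82],[0,0,0,0,0,0.003,0.82],[0,0,0,0,0,0,0.82],[0,0,0,0,0,0,0.82]]}}

```text
time_s: 15.75
tcp_pos: [0.5081, 0.2684, 0.0143]
tcp_rot: [0.184, 0.983, -0.0, -0.0]
force: [-3.6, -2.0, 9.1]
gripper_width: 0.0703
```

Run:
```python
from h import *
go(.5097,.268,.015,1.2)
```

```text
t 15.75 pos [0.5081 0.2684 0.0143] q [ 0.47  0.71  1.84  0.    0.59 -0.74] w 0.07032660713098952 F [-3.6 -2.   9.1]
turn [-0.0009 -0.0008  0.0012] shift now [-0.0017  0.0002 -0.0007] shift after turn [-0.0017  0.0002 -0.0007]
```

Fingertips just touch the table (9 N). I raise 4 mm and close.

Emit:
{"method": "apply_moves", "body": {"plan": [[0,0,0,0.0,0,-0.004,0.82],[0,0,0,0,0,0,0.76],[0,0,0,0,0,0,0.72],[0,0,0,0,0,0,0.68],[0,0,0,0,0,0,0.5],[0,0,0,0,0,0,0.5],[0,0,0,0,0,0,0.5]], "force": 50}}

```text
time_s: 16.62
tcp_pos: [0.5089, 0.2688, 0.0183]
tcp_rot: [0.184, 0.983, 0.0, 0.0]
force: [-1.5, 0.2, 5.8]
gripper_width: 0.0585
```

Run:
```python
from h import *
go(.5097,.268,.015,1.2)
```

```text
t 16.625 pos [0.5089 0.2688 0.0183] q [ 0.47  0.71  1.84  0.    0.6  -0.74] w 0.058531402543621255 F [-1.5  0.2  5.8]
turn [0.0005 0.0004 0.001 ] shift now [-0.0011 -0.0005  0.0033] shift after turn [-0.0011 -0.0005  0.0033]
```

Emit:
{"method": "apply_moves", "body": {"plan": [[0,0,0,0,0,-0.003,0],[0,0,0,0,0,-0.01,0],[0,0,0,0,0,-0.02,0],[0,0,0,0,0,-0.04,0],[0,0,0,0,0,-0.04,0],[0,0,0,0,0,-0.04,0],[0,0,0,0,0,0,0],[0,0,0,0,0,0,0]], "force": 60}}

```text
time_s: 17.62
tcp_pos: [0.5082, 0.2684, 0.1711]
tcp_rot: [0.184, 0.983, 0.0, 0.0]
force: [0.7, -0.1, -0.8]
gripper_width: 0.0582
```

Run:
```python
from h import *
go(.522,-.2963,.175,1.498)
grab('wrist','w7');grab('side','s7')
```

```text
t 17.625 pos [0.5082 0.2684 0.1711] q [ 0.47  0.46  1.8  -0.    0.88 -0.74] w 0.058170045708780024 F [ 0.7 -0.1 -0.8]
turn [ 1.00e-04  1.00e-04 -2.97e-01] shift now [-0.217  -0.5216 -0.0039] shift after turn [-0.0548 -0.5622 -0.0039]
```

View pics/w7.png

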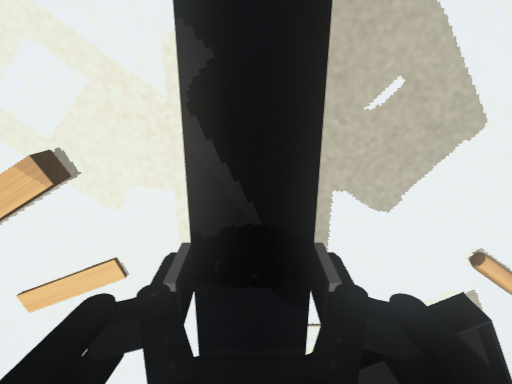

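View pics/s7.png

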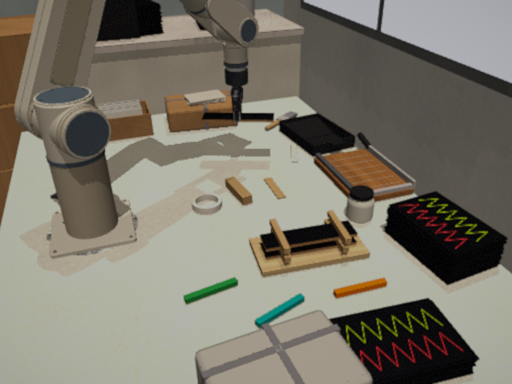

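The board hangs level and aligned in the jaws. I carry it over with ramped steps.

Emit:
{"method": "apply_moves", "body": {"plan": [[0,0,-0.06,0,0,0,0],[0,0,-0.1,0,0,0,0],[0,0,-0.1,0,0,0,0],[0,0,-0.037,0,0,0,0],[0,0,0,-0.002,-0.02,0,0],[0,0,0,-0.004,-0.04,0,0],[0,0,0,-0.005,-0.05,0,0],[0,0,0,-0.005,-0.05,0,0],[0,0,0,-0.005,-0.05,0,0],[0,0,0,-0.005,-0.05,0,0]]}}

```text
time_s: 18.98
tcp_pos: [0.5148, 0.005, 0.1706]
tcp_rot: [0.037, 0.999, -0.0, -0.0]
force: [0.1, 0.1, -1.1]
gripper_width: 0.058
```

Emit:
{"method": "apply_moves", "body": {"plan": [[0,0,0,-0.005,-0.05,0,0],[0,0,0,-0.005,-0.05,0,0],[0,0,0,-0.005,-0.05,0,0],[0,0,0,-0.005,-0.05,0,0],[0,0,0,-0.004,-0.04,0,0],[0,0,0,-0.003,-0.03,0,0],[0,0,0,-0.002,-0.02,0,0],[0,0,0,-0.001,-0.01,0,0],[0,0,0,0,0,0,0]]}}

```text
time_s: 20.1
tcp_pos: [0.5234, -0.294, 0.1706]
tcp_rot: [0.037, 0.999, 0.0, -0.0]
force: [-0.0, -0.1, -1.9]
gripper_width: 0.0582
```

Run:
```python
from h import *
go(.522,-.2963,.12,1.498)
grab('wrist','w8')
L=load('w8');W=world(L);s=robot.sense();P=Ro.from_quat(s['tcp_rot']).inv().apply((W-s['tcp_pos']).reshape(-1,3)).reshape(W.shape)*1000
m=(abs(P[...,1])<26)&(P[...,2]>0)&(P[...,2]<30)&(P[...,0]>15)
p=P[m];k,*_=np.linalg.lstsq(np.c_[p[:,:2],np.ones(len(p))],p[:,2],rcond=None);print('slopes',k, p[:,0].min(),p[:,0].max())
```

```text
t 20.1 pos [ 0.5234 -0.294   0.1706] q [-0.53  0.49  1.74  0.    0.91 -2.03] w 0.05815671079288352 F [-0.  -0.1 -1.9]
turn [ 0.0003 -0.0004 -0.0007] shift now [ 0.0013 -0.0024  0.0506] shift after turn [ 0.0013 -0.0024  0.0506]
slopes [-4.94520162e-04  3.33672276e-04  8.11611092e+00] 15.000813563849368 116.03496113205586
```

View pics/w8.png

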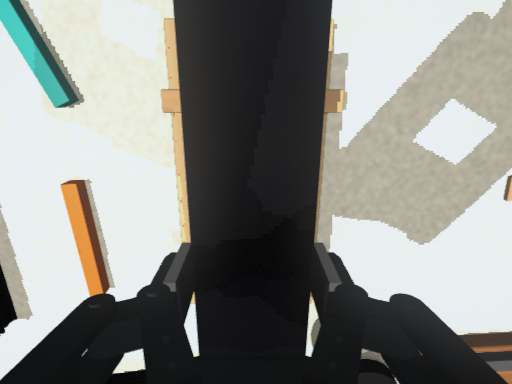

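Level in the jaws (slopes below 0.001) and aligned over the stack. I lower it.

Emit:
{"method": "apply_moves", "body": {"plan": [[0,0,0,0.001,-0.0024,0.02,0],[0,0,0,0,0,0.025,0],[0,0,0,0,0,0.015,0],[0,0,0,0,0,0.01,0],[0,0,0,0,0,0.003,0],[0,0,0,0,0,0.0,0],[0,0,0,0,0,0,0]]}}

```text
time_s: 21.02
tcp_pos: [0.5229, -0.2966, 0.0985]
tcp_rot: [0.036, 0.999, -0.0, 0.001]
force: [-0.4, -0.5, 0.1]
gripper_width: 0.0584
```

Run:
```python
from h import *
go(.522,-.2963,.0885,1.498)
grab('wrist','w9');grab('side','s9')
```

```text
t 21.025 pos [ 0.5229 -0.2966  0.0985] q [-0.54  0.6   1.77 -0.    0.77 -2.03] w 0.05842035638775338 F [-0.4 -0.5  0.1]
turn [-0.0005  0.001  -0.    ] shift now [0.001  0.0002 0.01  ] shift after turn [0.0009 0.0002 0.01  ]
```

View pics/w9.png

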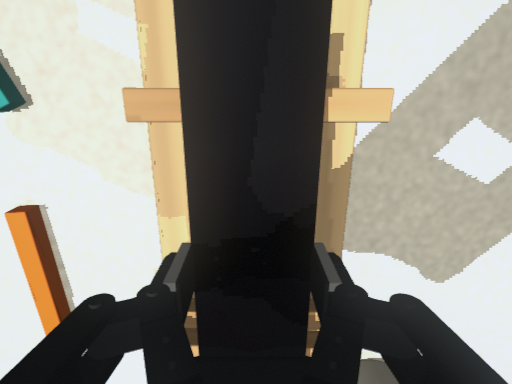

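View pics/s9.png

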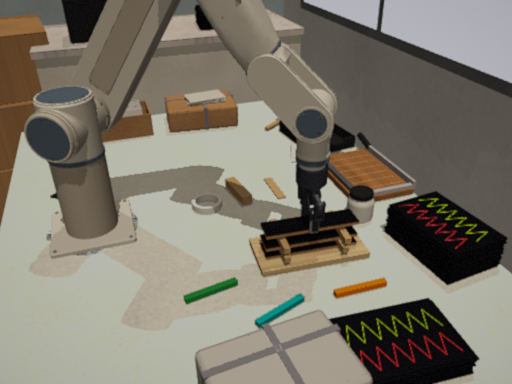

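Emit:
{"method": "apply_moves", "body": {"plan": [[0,0,0,0.001,0,0.004,0],[0,0,0,0,0,0.003,0],[0,0,0,0,0,0.001,0],[0,0,0,0,0,0,0],[0,0,0,0,0,0,0]]}}

```text
time_s: 21.75
tcp_pos: [0.5216, -0.2963, 0.0898]
tcp_rot: [0.036, 0.999, -0.0, 0.0]
force: [-0.6, -0.4, -0.5]
gripper_width: 0.0578
```

Emit:
{"method": "apply_moves", "body": {"plan": [[0,0,0,0,0,0.0005,0],[0,0,0,0,0,0.0005,0],[0,0,0,0,0,0,0],[0,0,0,0,0,0,0]]}}

```text
time_s: 22.25
tcp_pos: [0.5215, -0.2962, 0.0888]
tcp_rot: [0.036, 0.999, -0.0, -0.0]
force: [-0.2, 0.8, -1.6]
gripper_width: 0.0582
```

Emit:
{"method": "apply_moves", "body": {"plan": [[0,0,0,0,0,0.0005,0],[0,0,0,0,0,0,0],[0,0,0,0,0,0,0]]}}

```text
time_s: 22.62
tcp_pos: [0.5216, -0.2963, 0.0884]
tcp_rot: [0.036, 0.999, -0.0, 0.0]
force: [0.6, -0.3, 0.9]
gripper_width: 0.0579
```

Emit:
{"method": "apply_moves", "body": {"plan": [[0,0,0,0,0,0.0005,0],[0,0,0,0,0,0,0],[0,0,0,0,0,0,0]]}}

```text
time_s: 23.0
tcp_pos: [0.5216, -0.2962, 0.0884]
tcp_rot: [0.036, 0.999, -0.0, 0.0]
force: [-1.6, 1.5, 6.1]
gripper_width: 0.0581
```

Contact with 6 N; release and retreat upward.

Emit:
{"method": "apply_moves", "body": {"plan": [[0,0,0,0,0,0,0.72],[0,0,0,0,0,0,0.76],[0,0,0,0,0,0,0.82],[0,0,0,0,0,0,0.9],[0,0,0,0,0,0,0.9],[0,0,0,0,0,-0.005,0.9],[0,0,0,0,0,-0.02,0.9],[0,0,0,0,0,-0.05,0.9],[0,0,0,0,0,-0.06,0.9],[0,0,0,0,0,-0.05,0.9]]}}

```text
time_s: 24.25
tcp_pos: [0.5218, -0.2964, 0.2769]
tcp_rot: [0.036, 0.999, -0.001, 0.001]
force: [1.1, -0.9, 0.5]
gripper_width: 0.0772
```

Run:
```python
from h import *
go(.522,-.2963,.0885,1.498)
grab('wrist','w10');grab('side','s10')
```

```text
t 24.25 pos [ 0.5218 -0.2964  0.2769] q [-0.54  0.36  1.67 -0.    1.11 -2.03] w 0.0772257914069903 F [ 1.1 -0.9  0.5]
turn [-0.0013  0.0026 -0.    ] shift now [0.0003 0.0003 0.1884] shift after turn [-2.000e-04  1.000e-04  1.884e-01]
```

View pics/w10.png

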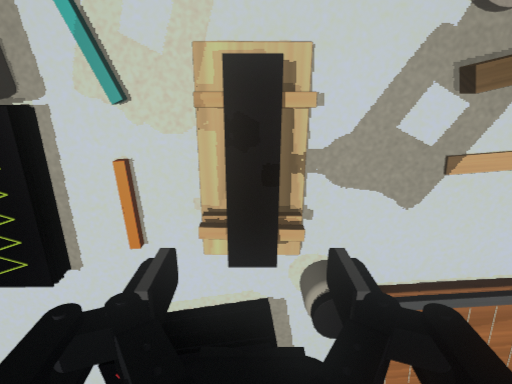

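View pics/s10.png

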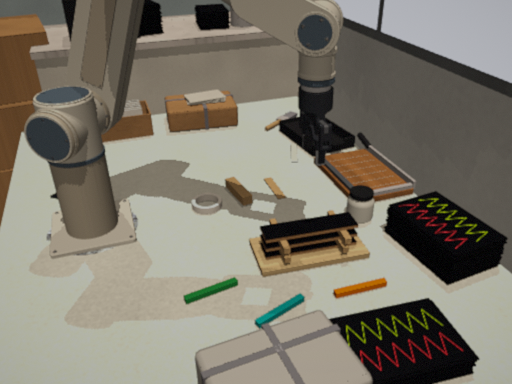

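The board lies at (252,160) over both sticks (rows 99 and 230 in the wrist view), squarely on the stack. One numeric check follows before I hand in.

Run:
```python
from h import *
L=load('w10');im=L['im'];V=cv2.cvtColor(im,cv2.COLOR_BGR2HSV)[...,2]
L2={q:L[q] for q in L.files};L2['d']=cv2.medianBlur(L['d'],5);W=world(L2);Z=W[...,2]
roi=np.zeros(Z.shape,bool);roi[45:272,190:320]=1
b=roi&(Z>.073)&(V<60);rect(L,b,.08,'board')
p=W[b];k,*_=np.linalg.lstsq(np.c_[p[:,:2]-[.522,-.296],np.ones(len(p))],p[:,2],rcond=None);print('slope',k)
st=roi&(Z>.062)&(Z<.075)&(V>60)
v=np.arange(384)[:,None]
for n,m in(('spacer',st&(v<130)),('laid',st&(v>190))):
    y,x=np.nonzero(m);q=plane(L,np.c_[x,y],.07)*1000;c,s,a=cv2.minAreaRect(q.astype(np.float32))
    th=-.073;R=np.array([[np.cos(th),np.sin(th)],[-np.sin(th),np.cos(th)]]);print(n,c,s,a,R@(np.array(c)-[522,-296.3]))
```

```text
board 11493 c [ 522.6 -297.8] size [ 59.8 238.1] ang -0.075 pca -0.074 mean [ 508.8 -296.3] x 223 282 54 266
slope [-0.00015268 -0.00135481  0.08028109]
spacer (446.5787353515625, -289.7375793457031) (129.69981384277344, 19.074874877929688) 85.82464599609375 [-75.69902525   1.04407925]
laid (602.0552978515625, -304.79815673828125) (129.57086181640625, 21.703842163085938) 84.69458770751953 [80.46189982 -2.63667581]
```

```bash
python3 -c "
from rig import robot
print(robot.close_job())"
```

```text
the job is handed in; nothing more can be done
None
```

The loose stick now lies across the near end of the stack's top board, and the loose board rests on both sticks. The job was handed in at about 24 s of the 64 s allowed; no verdict is reported.

I picked the stick from the row of three by its measured 16 mm height. Both pieces were lowered until they touched (12 N for the stick, 6 N for the board), then released.

Last checks from the wrist camera after retreating:

| Piece | Measured | Allowed |
|---|---|---|
| Loose stick, along the stack | -76 mm from the middle | -95 to -55 mm |
| Loose stick, sideways | 1 mm | 20 mm |
| Far stick, along the stack | about 80 mm from the middle | 50 to 100 mm |
| Far stick, sideways | about 3 mm | 25 mm |
| Board centre | within about 2 mm of the stack's | 20 mm |
| Board angle to the stack | about 0.002 rad | 0.175 rad |
| Board tilt | about 0.0014 rad | 0.03 rad |
| Board upper face | 80.3 mm above the table (80 mm expected) | 77.5 to 82.5 mm |

No check failed. The separate estimates of the stack's centre differed by up to about 3 mm sideways, which is well inside the tolerance. Whether each stick actually carries load was not measured directly. I infer it from the board being level and at the expected height.

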